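# Restock the bakery display trays from the baking sheet

### The arm

A 6-joint arm with a two-finger parallel gripper is mounted at the origin on the work surface. World frame = base frame: x ahead of the robot, y to its left, z up, the work surface at z = 0. Lengths are in m, angles in rad, forces in N, time in s.
With the tool pointing down it reaches from about 0.35 to 0.725 m from the base axis. Payload 6 kg.
Tool frame: the origin (TCP) lies at the very end of the fingers, on their centre line; the grasp point (between the pads) lies 19 mm behind it (r.pinch_z is the distance from the TCP to the grasp point, in m); z points along the fingers, y is the line along which they close (so a half turn about z gives the same grasp; the last joint's range is limited). The gripper opens to 85 mm and grips with 20 to 120 N. Pads are 22 mm wide; open, the fingers measure 114 mm over their backs; the gripper's body (76 mm by 85 mm) begins 54 mm behind the grasp point. The pads swing forward as they close: fully open they stand 13 mm farther back than shut.
Start: joints at [-0.856, 0.04, 0.085, 0, -1.615, -0.334], TCP at [0.223, -0.557, 0.231] pointing down, gripper open.
Joint ranges: [-2.56, 2.56], [-1.29, 2.01], [-1.08, 1.49], [-3.29, 1.98], [-2.81, -0.18], [-2.99, 2.99]. Speed limits (rad/s): [2.57, 2.57, 3.01, 3.14, 3.14, 3.14].

### API

Orientations are given as a unit quaternion [w, x, y, z].
In Python, from rig import r, imaging gives the robot as it stands (r), with the cameras (imaging).
- The arm moves only by the shell command python3 nudge.py 'ROWS' [FORCE]. ROWS is a JSON list of rows, 1 to 5 of them, each of 5 numbers: the opening from 0.0 (shut) to 1.0 (fully open), then dx, dy, dz in m, then a turn about the tool's z in rad; each row is the pose to reach, as a shift and turn from the pose commanded when the command began, along the tool's axes at that moment; what a row does not reach only later rows make up. A row lasts 1/8 s, in which the tool goes at most 0.0625 m and 0.188 rad, less where a joint would pass 70% of its speed; a pose out of reach is approached as far as the arm can. The fingers move at their own pace and stop on an object; FORCE is the grip in N (left out, the last holds). Time passes only in rows, so rows that do not move let the fingers close. It prints the time, the measured TCP pose, the force, the opening and the grip force at its end.
- r.get_obs(): the state, without advancing time (a new reading comes with each control period).
- imaging.camera(name): name is "side" or "top"; returns a dict with "img" (400x640x3 uint8, blue, green, red), "fx", "fy", "cx", "cy" (pixels), "k1" (the pictures are not rectified: a ray, as slopes to the right and down, at radius r is drawn at 1 + k1 r^2 times it, then the intrinsics apply), "rvec" (rotation vector, rad) and "tvec" (3), from world to camera coordinates, as OpenCV has them. Camera axes: x right, y down, z forward; pixel columns grow to the right and rows downward; lengths in m; the calibration is good to about 2 mm. A picture is of the moment at which its call begins. There is no depth.
- r.sign_off(): hands the job in; it is judged then, once.
The state is a dict: "time_s": time; "joint_positions": joint angles; "dq": joint speeds; "effort": joint torques, N m; "position": TCP position; "ee_rot": TCP orientation; "wrist_force": force on the tool from outside, world axes, zero at the start; "torque": the same for the moment, N m; "grip_width": opening from 0.0 (shut) to 1.0 (fully open); "gripper_force": force on a finger pad.
Only numpy, scipy, OpenCV 4.12 (cv2) and the standard library are available. Lean on these libraries where they do the work, as an engineer would, in place of code of your own. Each camera call takes 0.05 s, during which the arm holds its last target. There are 200 camera calls.

### The job

Restock the display from the mixed baking sheet: take the two round rolls, the two long rolls and the crescent one after another and lay each right side up on the floor of the tray that already holds its own kind, in the empty part, not on top of anything; the long rolls and the crescent lie across the tray (either way round), as those already there do. Set them down rather than dropping them, and leave the plait where it lies on the sheet.

Things in the scene. Friction and masses are not known exactly. Their poses are not given: they have to be found in the camera images.
- roll_a: Round crusty roll with a star of curved grooves on its domed top, 66 mm across, 44 mm high, sides upright from 11 to 23 mm above its underside. Origin: centre of its flat underside; z up. Starts on the baking sheet (surface 4 mm above the counter, rim 16 mm); firm, about 45 g.
- roll_b: Round crusty roll just like roll_a (either may go left or right, near or far in its tray). Starts on the baking sheet (surface 4 mm above the counter, rim 16 mm); firm, about 45 g.
- stick_a: Long crusty roll, blunt-ended, with four slanting pale cuts on top: 120 mm long (its y), 48 mm wide (its x), 42 mm high. Origin: centre of its flat underside. Starts on the baking sheet (surface 4 mm above the counter, rim 16 mm); firm, about 60 g.
- stick_b: Long crusty roll just like stick_a. Starts on the baking sheet (surface 4 mm above the counter, rim 16 mm); firm, about 60 g.
- croissant: Crescent pastry with wrapped ridges, 105 mm from horn to horn (its y), 43 mm high, 58 mm deep in x, horns towards its +x. Origin: on the underside below the middle of the belly, which is 46 mm thick (x from -23 to +23 mm, open hollow between the horns beyond): grip the belly along x. Starts on the baking sheet (surface 4 mm above the counter, rim 16 mm); firm, about 55 g.
- plait: Bystander: plaited loaf, 134 mm long (its y), 64 mm wide, 44 mm high, of two rows of overlapping strands. It lies among the others on the sheet and stays there. Origin: centre of its underside.
- tray_round: Fixed oak tray, 300 mm long (its x, away from the robot) by 160 mm wide (its y), walls 6 mm thick, 32 mm high, floor 10 mm above the counter. Origin: centre of underside. Black card on its far end, 70 mm high. Its far part holds fixed stock: three round rolls, piled up to 90 mm above the counter; the rest, from x = -144 mm to x = 74 mm, is empty.
- tray_long: Fixed oak tray, 300 mm long (its x, away from the robot) by 160 mm wide (its y), walls 6 mm thick, 32 mm high, floor 10 mm above the counter. Origin: centre of underside. Black card on its far end, 70 mm high. Its far part holds fixed stock: three long rolls across the tray (length along y), piled up to 86 mm above the counter; the rest, from x = -144 mm to x = 42 mm, is empty.
- tray_crescent: Fixed oak tray, 300 mm long (its x, away from the robot) by 160 mm wide (its y), walls 6 mm thick, 32 mm high, floor 10 mm above the counter. Origin: centre of underside. Black card on its far end, 70 mm high. Its far part holds fixed stock: two crescents across the tray (horn to horn along y, horns to +x); the rest, from x = -144 mm to x = 26 mm, is empty.

How it is judged:
At the end, for the whole second after the job is handed in: All five lie flat (within 11 degrees, right side up, underside within 6 mm of the tray floor) inside the walls of the tray of their own kind, long rolls and crescent within 23 degrees of crosswise (either way round), released and at rest (x of roll_a in the frame of tray_round between -0.144 and 0.144 m and y of roll_a in the frame of tray_round between -0.074 and 0.074 m and z of roll_a in the frame of tray_round between 0.004 and 0.016 m and angle between each of roll_a, roll_b, stick_a, stick_b, croissant's own z axis and vertical below 0.2 rad and linear speed of each of roll_a, roll_b, stick_a, stick_b, croissant below 0.02 m/s and x of roll_b in the frame of tray_round between -0.144 and 0.144 m and y of roll_b in the frame of tray_round between -0.074 and 0.074 m and z of roll_b in the frame of tray_round between 0.004 and 0.016 m and x of stick_a in the frame of tray_long between -0.144 and 0.144 m and y of stick_a in the frame of tray_long between -0.074 and 0.074 m and z of stick_a in the frame of tray_long between 0.004 and 0.016 m and angle between the y axis of each of stick_a, stick_b and the y axis of tray_long, either way round below 0.4 rad and x of stick_b in the frame of tray_long between -0.144 and 0.144 m and y of stick_b in the frame of tray_long between -0.074 and 0.074 m and z of stick_b in the frame of tray_long between 0.004 and 0.016 m and x of croissant in the frame of tray_crescent between -0.144 and 0.144 m and y of croissant in the frame of tray_crescent between -0.074 and 0.074 m and z of croissant in the frame of tray_crescent between 0.004 and 0.016 m and angle between the y axis of croissant and the y axis of tray_crescent, either way round below 0.4 rad); the robot touches nothing.
It fails at once if a fresh piece is dropped or thrown (let go from more than about 3 cm above what it lands on) ((contact force between roll_a and the fingers below 0.02 N and linear speed of roll_a above 0.8 m/s) or (contact force between roll_b and the fingers below 0.02 N and linear speed of roll_b above 0.8 m/s) or (contact force between stick_a and the fingers below 0.02 N and linear speed of stick_a above 0.8 m/s) or (contact force between stick_b and the fingers below 0.02 N and linear speed of stick_b above 0.8 m/s) or (contact force between croissant and the fingers below 0.02 N and linear speed of croissant above 0.8 m/s)).
It fails at once if the plait is shifted more than 3 cm (distance of plait from where it was at the start of the episode above 0.03 m).
It also fails if it takes over 133 s, if anything falls off the work surface, if the arm or the gripper's body presses on something with over 40 N, if the wrist force passes 120 N, or if a joint passes its speed limit or range.

## Working session

There is one attempt and no reset: what is moved stays moved. The work goes in short steps, Python scripts to look and compute and a shell command to move; the robot and the scene stay as the last step left them, time stands still between calls to the robot, and variables do not carry over. Pictures are saved under pics/ and viewed, at most 14 in all, crops included, and the job is handed in when it is done.

```bash
ls; mkdir -p pics
python3 - <<'E'
from rig import r, imaging
import cv2,json
for n in("top","side"):
    c=imaging.camera(n); cv2.imwrite(f"pics/{n}0.png",c["img"]); print({k:v for k,v in c.items() if k!="img"})
o=r.get_obs(); print(o["position"],o["ee_rot"],o["grip_width"],o["time_s"],r.pinch_z)
E
```

```text
nudge.py
pics
rig.py
{'fx': 369.28822353292134, 'fy': 369.28822353292134, 'cx': 319.97978857864786, 'cy': 204.02997633883268, 'k1': -0.009481064703355866, 'rvec': array([ 2.16394775, -2.19037396,  0.09500157]), 'tvec': array([0.03462991, 0.49140417, 1.02337594])}
{'fx': 482.8827395885132, 'fy': 482.8827395885132, 'cx': 316.3401709007129, 'cy': 202.86509697124384, 'k1': -0.061231576260949154, 'rvec': array([ 0.8646365 , -2.34896346,  1.26463623]), 'tvec': array([0.39638916, 0.21946058, 1.17360392])}
[ 0.22294    -0.55672428  0.23037199] [-2.28994974e-04 -1.89244705e-01  9.81929621e-01  7.80212566e-04] 1.0022608687105878 0.1 0.0187
```

View pics/top0.png

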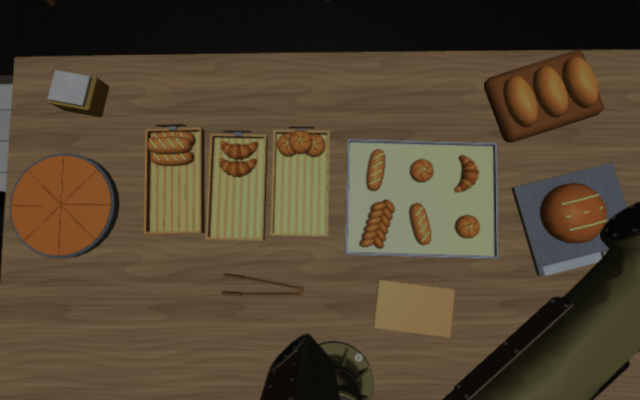

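View pics/side0.png

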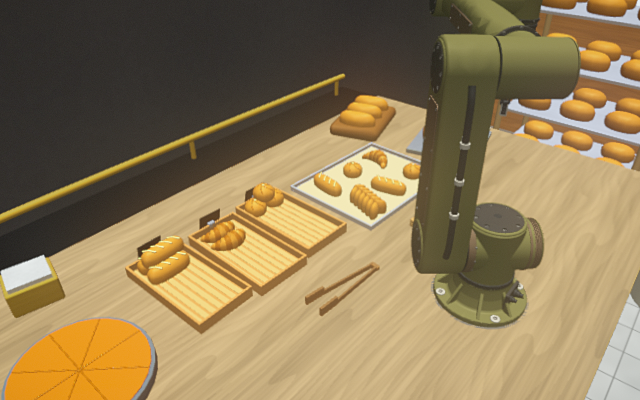

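Top view: the trays are long (145–203, 128–235), crescent (206–266, 133–240) and round (271–329, 130–236). On the sheet are the sticks (376,170) and (420,224), rolls (422,170) and (467,226), croissant (467,174) and plait (377,224). Next I'll measure them.

```bash
cat > h.py <<'E'
import cv2,numpy as np
from rig import r, imaging
def ray(c,uv,z):
    K=np.array([[c["fx"],0,c["cx"]],[0,c["fy"],c["cy"]],[0,0,1]])
    uv=np.asarray(uv,float).reshape(-1,1,2)
    n=cv2.undistortPoints(uv,K,np.array([c["k1"],0,0,0.]))[:,0]
    R=cv2.Rodrigues(c["rvec"])[0]; o=-R.T@c["tvec"]
    d=np.c_[n,np.ones(len(n))]@R
    return o+d*((z-o[2])/d[:,2])[:,None]
def blobs(c,x0,y0,x1,y1,amin=120):
    im=c["img"]; h=cv2.cvtColor(im,cv2.COLOR_BGR2HSV)
    m=((h[...,1]>115)&(h[...,0]<24)).astype(np.uint8); k=np.zeros_like(m);k[y0:y1,x0:x1]=m[y0:y1,x0:x1]
    k=cv2.morphologyEx(k,cv2.MORPH_CLOSE,np.ones((3,3)))
    cs,_=cv2.findContours(k,cv2.RETR_EXTERNAL,cv2.CHAIN_APPROX_NONE)
    return [q for q in cs if cv2.contourArea(q)>amin],k
def rect(P): # world mm rect: centre, long, short, long-axis angle deg from x
    (cx,cy),(a,b),_=cv2.minAreaRect(P[:,:2].astype(np.float32)*1000)
    bx=cv2.boxPoints(cv2.minAreaRect(P[:,:2].astype(np.float32)*1000)); e=[bx[1]-bx[0],bx[2]-bx[1]]
    e=max(e,key=np.linalg.norm); return np.round([cx,cy,max(a,b),min(a,b),np.degrees(np.arctan2(e[1],e[0]))%180],1)
E
python3 - <<'E'
from h import *
c=imaging.camera("top"); R=cv2.Rodrigues(c["rvec"])[0]; print("cam",-R.T@c["tvec"])
cs,k=blobs(c,350,143,494,254)
for q in cs:
    M=cv2.moments(q); u=[M["m10"]/M["m00"],M["m01"]/M["m00"]]
    print(np.round(u),cv2.contourArea(q),rect(ray(c,q[:,0],.02)),np.round(ray(c,[u],.022)*1e3))
im=c["img"].copy(); cv2.drawContours(im,cs,-1,(255,0,0),1)
cv2.imwrite("pics/t1.png",np.hstack([cv2.resize(im[120:265,140:335],None,fx=2,fy=2,interpolation=2),cv2.resize(im[120:265,340:505],None,fx=2,fy=2,interpolation=2)]))
E
```

```text
cam [0.40120497 0.02962594 1.06213581]
[467. 226.] 397.5 [ 424.7 -386.8   65.4   62.    89.3] [[ 424. -385.   22.]]
[420. 224.] 557.5 [ 433.1 -252.6  115.    46.8   12. ] [[ 433. -252.   22.]]
[377. 224.] 929.0 [ 434.3 -132.9  144.8   63.1  161.3] [[ 434. -132.   22.]]
[421. 170.] 370.0 [ 586.1 -262.6   63.9   62.3  133.4] [[ 585. -262.   22.]]
[467. 174.] 445.0 [ 572.1 -393.2  106.    59.   169.9] [[ 573. -392.   22.]]
[375. 170.] 517.0 [ 589.  -131.1  116.3   45.5  169.3] [[ 588. -131.   22.]]
```

View pics/t1.png

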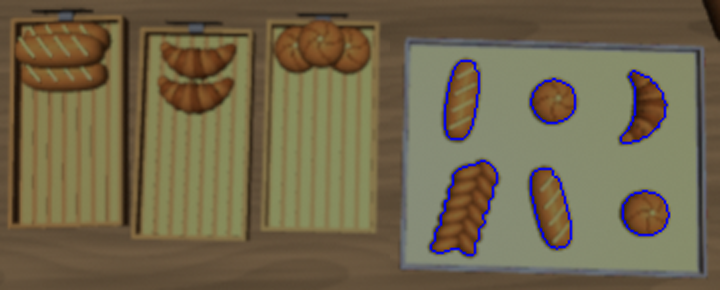

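Crop: contours fit all six sheet items. The tray rims are clear, so I'll compute tray poses from their rim corners.

```bash
python3 - <<'E'
from h import *
c=imaging.camera("top")
T=dict(long=[(145,129),(203,128),(203.5,234),(145,233.5)],cres=[(210,135),(266.5,135),(264,240),(205.5,239)],rnd=[(273.5,131),(329,131),(328.5,236),(271,235)])
for n,q in T.items():
    P=ray(c,q,.032)*1e3; f=(P[0]+P[1])/2; b=(P[2]+P[3])/2; d=f-b
    print(n,np.round(P.mean(0)),"len",np.hypot(*d[:2]).round(),"wid",np.hypot(*(P[0]-P[1])[:2]).round(),np.hypot(*(P[2]-P[3])[:2]).round(),"yaw",np.degrees(np.arctan2(d[1],d[0])).round(1))
E
cat >> h.py <<'E'
def go(x,y,z,ydeg):
    o=r.get_obs(); q=o["ee_rot"]; from scipy.spatial.transform import Rotation as S
    M=S.from_quat([q[1],q[2],q[3],q[0]]).as_matrix()
    yaw=np.degrees(np.arctan2(M[1,1],M[0,1])); t=-((ydeg-yaw+180)%360-180)
    d=M.T@(np.array([x,y,z])-o["position"]); D=np.linalg.norm(d)
    a=np.radians(-t); c,s=np.cos(a),np.sin(a); d2=np.array([c*d[0]-s*d[1],s*d[0]+c*d[1],d[2]])
    print("t",round(o["time_s"],2),"tooly",yaw.round(1),"shift",d.round(4),"turn",round(np.radians(t),3),"shift after turn",d2.round(4),"rows",np.ceil(D/.0625),"w",o["grip_width"].round(3),"g",np.round(o["gripper_force"],1),"F",np.round(o["wrist_force"],1),"pos",o["position"].round(4),"j6",round(o["joint_positions"][5],2))
E
python3 -c "from h import *;go(.433,-.252,.10,102)"
```

```text
Traceback (most recent call last):
  File "h.py", line 26, in go
    print("t",round(o["time_s"],2),"tooly",yaw.round(1),"shift",d.round(4),"turn",round(np.radians(t),3),"shift after turn",d2.round(4),"rows",np.ceil(D/.0625),"w",o["grip_width"].round(3),"g",np.round(o["gripper_force"],1),"F",np.round(o["wrist_force"],1),"pos",o["position"].round(4),"j6",round(o["joint_positions"][5],2))
                                                                                                                                                                    ^^^^^^^^^^^^^^^^^^^^^
AttributeError: 'float' object has no attribute 'round'
```

```bash
sed -i 's/o\["grip_width"\].round(3)/round(o["grip_width"],3)/' h.py
python3 -c "from h import *;go(.433,-.252,.10,102)"
```

```text
t 0.2 tooly 111.8 shift [-0.3083  0.2048  0.1309] turn 0.171 shift after turn [-0.2689  0.2544  0.1309] rows 7.0 w 0.998 g 0.0 F [ 0.3 -0.1 -1.1] pos [ 0.223  -0.5568  0.2307] j6 -0.33
```

```bash
python3 nudge.py '[[1,-0.22,0.146,0.08,0.171],[1,-0.22,0.146,0.08,0.171],[1,-0.22,0.146,0.08,0.171],[1,-0.22,0.146,0.08,0.171],[1,-0.22,0.146,0.08,0.171]]' 40
python3 -c "from h import *;go(.433,-.252,.08,102)"
```

```text
time_s: 0.82
position: [0.3739, -0.3371, 0.15]
ee_rot: [-0.0, -0.106, 0.994, 0.001]
wrist_force: [-0.1, -0.6, 0.5]
grip_width: 1.0
gripper_force: 0.0
t 0.82 tooly 102.2 shift [-0.0758  0.0706  0.07  ] turn 0.003 shift after turn [-0.0756  0.0708  0.07  ] rows 3.0 w 1.0 g 0.0 F [-0.1 -0.6  0.5] pos [ 0.3739 -0.3371  0.15  ] j6 -1.02
```

```bash
python3 nudge.py '[[1,-0.076,0.07,0.06,0],[1,-0.076,0.07,0.06,0],[1,-0.076,0.07,0.06,0],[1,-0.076,0.07,0.1,0],[1,-0.076,0.07,0.12,0]]'
python3 -c "
from h import *;go(.433,-.252,.008,102)
c=imaging.camera('side');cv2.imwrite('pics/s1.png',cv2.resize(c['img'][100:250,280:480],None,fx=3,fy=3))"
```

```text
time_s: 1.45
position: [0.4319, -0.2555, 0.0299]
ee_rot: [-0.001, -0.105, 0.995, 0.0]
wrist_force: [0.2, 0.9, -0.1]
grip_width: 1.001
gripper_force: 0.0
t 1.45 tooly 102.0 shift [-0.0018  0.0032  0.0219] turn -0.0 shift after turn [-0.0018  0.0032  0.0219] rows 1.0 w 1.001 g 0.0 F [ 0.2  0.9 -0.1] pos [ 0.4319 -0.2555  0.0299] j6 -1.23
```

View pics/s1.png

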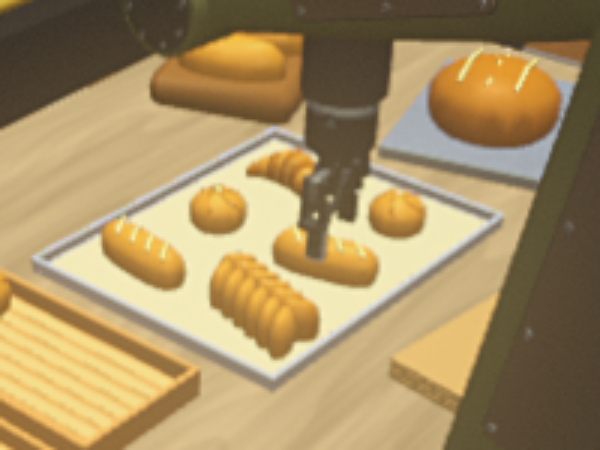

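Side view: the gripper straddles the near long roll, and the near finger's tip is at about px (386,186). I'll check the tip's height from that ray.

```bash
python3 -c "
from h import *
c=imaging.camera('side')
for z in (.01,.02,.03,.04,.05): print(z,ray(c,[(385.7,185.7)],z).round(4))"
```

```text
0.01 [[ 0.447  -0.2609  0.01  ]]
0.02 [[ 0.4384 -0.2466  0.02  ]]
0.03 [[ 0.4297 -0.2324  0.03  ]]
0.04 [[ 0.421  -0.2181  0.04  ]]
0.05 [[ 0.4123 -0.2039  0.05  ]]
```

Tip is about 13 mm behind the TCP when open, so the TCP marks the shut finger ends. Descend to TCP z = 4 mm and grip.

```bash
python3 nudge.py '[[1,-0.002,0.003,0.026,0],[0,-0.002,0.003,0.026,0],[0,-0.002,0.003,0.026,0],[0,-0.002,0.003,0.026,0],[0,-0.002,0.003,0.026,0]]' 40
python3 nudge.py '[[0,0,0,0,0],[0,0,0,0,0],[0,0,0,-0.03,0],[0,0,0,-0.08,0],[0,0,0,-0.13,0]]'
python3 -c "from h import *;go(.547,.439,.15,181.4)"
```

```text
time_s: 2.17
position: [0.4352, -0.2526, 0.0074]
ee_rot: [0.001, -0.105, 0.994, -0.001]
wrist_force: [-1.2, 0.0, 6.3]
grip_width: 0.516
gripper_force: 41.3
time_s: 2.8
position: [0.4337, -0.252, 0.1369]
ee_rot: [-0.0, -0.105, 0.995, 0.0]
wrist_force: [1.0, 0.3, -0.7]
grip_width: 0.513
gripper_force: 40.9
t 2.8 tooly 102.0 shift [-0.2547  0.6523 -0.0131] turn -1.385 shift after turn [-0.6881 -0.1302 -0.0131] rows 12.0 w 0.513 g 40.9 F [ 1.   0.3 -0.7] pos [ 0.4337 -0.252   0.1369] j6 -1.24
```

```bash
python3 nudge.py '[[0,-0.02,0.055,-0.02,-0.18],[0,-0.04,0.11,-0.02,-0.36],[0,-0.06,0.165,-0.02,-0.54],[0,-0.08,0.22,-0.02,-0.72],[0,-0.1,0.275,-0.02,-0.9]]'
python3 -c "from h import *;go(.547,.439,.15,181.4)"
```

```text
time_s: 3.42
position: [0.4745, 0.0397, 0.1559]
ee_rot: [0.001, -0.529, 0.848, 0.0]
wrist_force: [0.9, -0.1, -0.4]
grip_width: 0.511
gripper_force: 41.0
t 3.42 tooly 153.9 shift [-0.3906  0.1103  0.0063] turn -0.479 shift after turn [-0.3974 -0.0822  0.0063] rows 7.0 w 0.511 g 41.0 F [ 0.9 -0.1 -0.4] pos [0.4745 0.0397 0.1559] j6 -0.96
```

```bash
python3 nudge.py '[[0,-0.058,0.016,0,-0.12],[0,-0.116,0.032,0,-0.24],[0,-0.174,0.048,0,-0.36],[0,-0.232,0.064,0,-0.48],[0,-0.28,0.079,0,-0.48]]'
python3 -c "from h import *;go(.547,.439,.06,181.4)"
```

```text
time_s: 4.05
position: [0.5284, 0.3258, 0.1552]
ee_rot: [0.0, 0.714, -0.7, -0.0]
wrist_force: [0.9, -0.1, -0.3]
grip_width: 0.518
gripper_force: 41.0
t 4.05 tooly -178.8 shift [-0.1128 -0.021   0.0952] turn -0.003 shift after turn [-0.1127 -0.0214  0.0952] rows 3.0 w 0.518 g 41.0 F [ 0.9 -0.1 -0.3] pos [0.5284 0.3258 0.1552] j6 -0.85
```

```bash
python3 nudge.py '[[0,-0.05,-0.01,0,0],[0,-0.1127,-0.0207,0,0],[0,-0.1127,-0.0207,0.05,0],[0,-0.1127,-0.0207,0.1,0],[0,-0.1127,-0.0207,0.1,0]]'
python3 -c "from h import *;go(.547,.439,.0145,181.4)
c=imaging.camera('side');cv2.imwrite('pics/s2.png',cv2.resize(c['img'][180:360,100:360],None,fx=3,fy=3))"
```

```text
time_s: 4.68
position: [0.5447, 0.4346, 0.0496]
ee_rot: [0.005, 0.714, -0.7, -0.0]
wrist_force: [-0.0, -0.4, 0.2]
grip_width: 0.515
gripper_force: 41.0
t 4.67 tooly -178.9 shift [-0.0047 -0.0027  0.0351] turn -0.006 shift after turn [-0.0046 -0.0027  0.0351] rows 1.0 w 0.515 g 41.0 F [-0.  -0.4  0.2] pos [0.5447 0.4346 0.0496] j6 -0.94
```

View pics/s2.png

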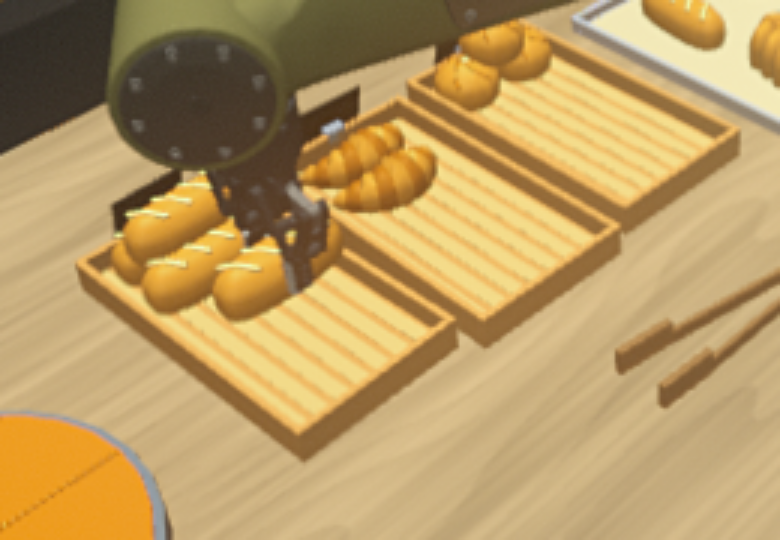

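Side view: the long roll hangs level and crosswise in the long tray, clear of the stock and the walls. Lower and release it.

```bash
python3 nudge.py '[[0,-0.003,0,0.02,0],[0,-0.003,0,0.03,0],[0,-0.003,0,0.034,0],[0,-0.003,0,0.034,0],[0,-0.003,0,0.034,0]]'
python3 nudge.py '[[0.68,0,0,0,0],[0.68,0,0,0,0],[0.68,0,0,0,0],[0.68,0,0,-0.04,0],[0.68,0,0,-0.1,0]]'
python3 nudge.py '[[0.68,0,0,-0.05,0],[0.68,0,0,-0.05,0]]'
python3 -c "from h import *;go(.587,-.132,.15,79.3)"
```

```text
time_s: 5.35
position: [0.5472, 0.44, 0.0221]
ee_rot: [-0.001, 0.714, -0.7, 0.0]
wrist_force: [0.3, -0.3, -1.0]
grip_width: 0.51
gripper_force: 41.0
time_s: 5.98
position: [0.5459, 0.4388, 0.1198]
ee_rot: [0.003, 0.714, -0.7, 0.0]
wrist_force: [0.8, 0.5, -0.2]
grip_width: 0.679
gripper_force: 0.0
time_s: 6.22
position: [0.5487, 0.441, 0.1783]
ee_rot: [-0.005, 0.714, -0.7, 0.0]
wrist_force: [-0.9, -0.1, 0.4]
grip_width: 0.68
gripper_force: 0.0
t 6.22 tooly -178.9 shift [ 0.5738 -0.0272  0.0244] turn 1.777 shift after turn [-0.1439 -0.5562  0.0244] rows 10.0 w 0.68 g 0.0 F [-0.9 -0.1  0.4] pos [0.5487 0.441  0.1783] j6 -0.94
```

```bash
python3 nudge.py '[[1,0.06,-0.003,0,-0.18],[1,0.12,-0.006,0,-0.36],[1,0.18,-0.009,0,-0.54],[1,0.24,-0.012,0,-0.72],[1,0.3,-0.015,0,-0.9]]'
python3 -c "from h import *;go(.587,-.132,.15,259.3)"
```

```text
time_s: 6.85
position: [0.5672, 0.1381, 0.1706]
ee_rot: [0.0, 0.948, -0.317, -0.0]
wrist_force: [1.0, 0.4, -0.1]
grip_width: 1.002
gripper_force: 0.0
t 6.85 tooly -127.0 shift [0.1784 0.2038 0.0206] turn -0.459 shift after turn [0.0697 0.2618 0.0206] rows 5.0 w 1.002 g 0.0 F [ 1.   0.4 -0.1] pos [0.5672 0.1381 0.1706] j6 0.34
```

```bash
python3 nudge.py '[[1,0.04,0.045,0.02,-0.12],[1,0.08,0.09,0.02,-0.24],[1,0.12,0.135,0.02,-0.36],[1,0.16,0.18,0.02,-0.46],[1,0.178,0.204,0.02,-0.46]]'
python3 nudge.py '[[1,0,0,0.03,0],[1,0,0,0.05,0],[1,0,0,0.05,0],[1,0,0,0.05,0]]'
python3 -c "from h import *;go(.587,-.132,.006,259.3)"
```

```text
time_s: 7.48
position: [0.5847, -0.1329, 0.1503]
ee_rot: [0.0, 0.995, -0.096, -0.001]
wrist_force: [0.1, 0.9, -0.3]
grip_width: 1.0
gripper_force: 0.0
time_s: 7.98
position: [0.5859, -0.1298, 0.1022]
ee_rot: [0.0, 0.995, -0.095, 0.001]
wrist_force: [0.1, -0.1, -0.2]
grip_width: 1.0
gripper_force: 0.0
t 7.97 tooly -100.9 shift [0.0014 0.0019 0.0962] turn -0.004 shift after turn [0.0014 0.002  0.0962] rows 2.0 w 1.0 g 0.0 F [ 0.1 -0.1 -0.2] pos [ 0.5859 -0.1298  0.1022] j6 1.26
```

```bash
python3 nudge.py '[[1,0.001,0.001,0.05,0],[1,0.001,0.001,0.08,0],[1,0.001,0.001,0.095,0],[0,0.001,0.001,0.095,0],[0,0.001,0.001,0.095,0]]'
python3 nudge.py '[[0,0,0,0,0],[0,0,0,0,0],[0,0,0,0,0],[0,0,0,0,0]]'
python3 nudge.py '[[0,0,0,-0.03,0],[0,0,0,-0.08,0],[0,0,0,-0.14,0]]'
python3 -c "from h import *;go(.464,.439,.15,181.4)"
```

```text
time_s: 8.6
position: [0.5875, -0.1312, 0.0084]
ee_rot: [0.0, 0.995, -0.096, 0.001]
wrist_force: [-0.0, 0.2, -0.3]
grip_width: 0.607
gripper_force: 0.0
time_s: 9.1
position: [0.5877, -0.1312, 0.0086]
ee_rot: [-0.0, 0.995, -0.095, 0.002]
wrist_force: [0.4, 2.1, 6.7]
grip_width: 0.513
gripper_force: 41.3
time_s: 9.48
position: [0.5853, -0.1312, 0.1469]
ee_rot: [-0.0, 0.995, -0.096, -0.001]
wrist_force: [0.8, 1.2, -0.1]
grip_width: 0.513
gripper_force: 40.9
t 9.47 tooly -101.0 shift [-0.2278 -0.5366 -0.0027] turn 1.354 shift after turn [-0.573   0.1073 -0.0027] rows 10.0 w 0.513 g 40.9 F [ 0.8  1.2 -0.1] pos [ 0.5853 -0.1312  0.1469] j6 1.27
```

```bash
python3 nudge.py '[[0,-0.02,-0.05,0,0.18],[0,-0.04,-0.1,0,0.36],[0,-0.06,-0.15,0,0.54],[0,-0.08,-0.2,0,0.72],[0,-0.1,-0.25,0,0.9]]'
python3 -c "from h import *;go(.464,.439,.15,181.4)"
```

```text
time_s: 10.1
position: [0.5358, 0.1317, 0.1467]
ee_rot: [-0.0, 0.857, -0.516, 0.0]
wrist_force: [0.7, -0.6, -0.6]
grip_width: 0.512
gripper_force: 40.9
t 10.1 tooly -152.1 shift [-0.3051 -0.0805 -0.0032] turn 0.463 shift after turn [-0.3089  0.0643 -0.0032] rows 6.0 w 0.512 g 40.9 F [ 0.7 -0.6 -0.6] pos [0.5358 0.1317 0.1467] j6 -0.12
```

```bash
python3 nudge.py '[[0,-0.06,-0.016,0,0.12],[0,-0.12,-0.032,0,0.24],[0,-0.18,-0.048,0,0.36],[0,-0.24,-0.064,0,0.46],[0,-0.295,-0.08,0,0.46]]'
python3 nudge.py '[[0,0,0,0.05,0],[0,0,0,0.08,0],[0,0,0,0.08,0],[0,0,0,0.08,0]]'
python3 -c "from h import *;go(.464,.439,.018,181.4)"
```

```text
time_s: 10.72
position: [0.4662, 0.4299, 0.1467]
ee_rot: [-0.0, 0.719, -0.695, -0.0]
wrist_force: [1.0, 0.3, -0.9]
grip_width: 0.509
gripper_force: 41.0
time_s: 11.22
position: [0.4679, 0.4283, 0.0684]
ee_rot: [-0.001, 0.719, -0.695, 0.0]
wrist_force: [-0.7, 0.2, -0.1]
grip_width: 0.51
gripper_force: 41.0
t 11.22 tooly -178.1 shift [-0.0108  0.0037  0.0505] turn 0.009 shift after turn [-0.0107  0.0038  0.0505] rows 1.0 w 0.51 g 41.0 F [-0.7  0.2 -0.1] pos [0.4679 0.4283 0.0684] j6 -1.02
```

```bash
python3 nudge.py '[[0,-0.01,0.002,0.01,0],[0,-0.01,0.002,0.035,0],[0,-0.01,0.002,0.052,0],[0,-0.01,0.002,0.052,0],[0,-0.01,0.002,0.052,0]]'
python3 nudge.py '[[0.68,0,0,0,0],[0.68,0,0,0,0],[0.68,0,0,0,0],[0.68,0,0,-0.06,0],[0.68,0,0,-0.12,0]]'
python3 -c "from h import *;go(.586,-.262,.15,270)"
```

```text
time_s: 11.85
position: [0.4648, 0.438, 0.0145]
ee_rot: [-0.0, 0.719, -0.695, -0.0]
wrist_force: [0.5, 0.9, 0.2]
grip_width: 0.51
gripper_force: 41.8
time_s: 12.48
position: [0.4645, 0.4372, 0.1352]
ee_rot: [0.001, 0.719, -0.695, 0.0]
wrist_force: [0.9, 1.0, 1.0]
grip_width: 0.681
gripper_force: 0.0
t 12.47 tooly -178.1 shift [ 0.7029 -0.0979 -0.0138] turn -1.537 shift after turn [ 0.1214  0.6992 -0.0138] rows 12.0 w 0.681 g 0.0 F [0.9 1.  1. ] pos [0.4645 0.4372 0.1352] j6 -1.03
```

```bash
python3 nudge.py '[[1,0.06,-0.006,-0.02,-0.18],[1,0.12,-0.012,-0.02,-0.36],[1,0.18,-0.018,-0.02,-0.54],[1,0.24,-0.024,-0.02,-0.72],[1,0.3,-0.03,-0.02,-0.9]]'
python3 -c "from h import *;go(.571,-.398,.15,260)"
```

```text
time_s: 13.1
position: [0.5046, 0.1388, 0.1547]
ee_rot: [-0.0, 0.95, -0.313, 0.0]
wrist_force: [0.6, -0.3, 0.2]
grip_width: 1.001
gripper_force: 0.0
t 13.1 tooly -126.5 shift [0.3725 0.3922 0.0044] turn -0.462 shift after turn [0.1586 0.5171 0.0044] rows 9.0 w 1.001 g 0.0 F [ 0.6 -0.3  0.2] pos [0.5046 0.1388 0.1547] j6 0.28
```

```bash
python3 nudge.py '[[1,0.042,0.044,0,-0.12],[1,0.084,0.088,0,-0.24],[1,0.126,0.132,0,-0.36],[1,0.168,0.176,0,-0.46],[1,0.21,0.22,0,-0.46]]'
python3 -c "from h import *;go(.571,-.398,.08,260)"
```

```text
time_s: 13.72
position: [0.5409, -0.1632, 0.1547]
ee_rot: [-0.0, 0.996, -0.091, 0.0]
wrist_force: [1.9, -0.4, 1.1]
grip_width: 0.998
gripper_force: 0.0
t 13.72 tooly -100.4 shift [0.0719 0.2255 0.0747] turn -0.007 shift after turn [0.0704 0.226  0.0747] rows 4.0 w 0.998 g 0.0 F [ 1.9 -0.4  1.1] pos [ 0.5409 -0.1632  0.1547] j6 1.33
```

```bash
python3 nudge.py '[[1,0.018,0.056,0,0],[1,0.036,0.112,0,0],[1,0.054,0.17,0,0],[1,0.071,0.226,0,0],[1,0.071,0.226,0.05,0]]'
python3 - <<'E'
from h import *
c=imaging.camera("top"); c["img"]=cv2.imread("pics/top0.png")
cs,k=blobs(c,440,145,494,204)
v,u=np.nonzero(k); P=ray(c,np.c_[u,v],.022)[:,:2]*1e3
a=np.radians(79.9); ex=np.array([np.cos(a),np.sin(a)]); ey=np.array([-ex[1],ex[0]])
x,y=P@ex,P@ey; ym=(y.min()+y.max())/2
for w in(-15,-8,0,8,15):
    s=abs(y-ym-w)<4; print(w,x[s].min(),x[s].max())
s=abs(y-ym)<10; m=(x[s].min()+x[s].max())/2; print("len",np.ptp(y),"depth",np.ptp(x),"origin belly",m*ex+ym*ey,"origin depth",(x.min()+24)*ex+ym*ey)
go(.571,-.398,.006,260)
E
```

```text
time_s: 14.35
position: [0.5712, -0.4018, 0.1078]
ee_rot: [0.002, 0.996, -0.093, 0.004]
wrist_force: [-0.1, 1.6, -1.4]
grip_width: 0.999
gripper_force: 0.0
-15 -315.45200878056346 -268.401398599459
-8 -315.45200878056346 -269.52686805370223
0 -314.4485359791253 -270.6511874357505
8 -314.812456488686 -271.40009807563587
15 -309.9016751394589 -269.70455955815186
len 105.82164328967576 depth 58.9281372684062 origin belly [ 570.71806946 -398.4290042 ] origin depth [ 570.843922   -397.72247206]
t 14.4 tooly -100.7 shift [0.0043 0.0009 0.0895] turn -0.012 shift after turn [0.0043 0.0009 0.0895] rows 2.0 w 1.001 g 0.0 F [-1.1  1.8 -9.5] pos [ 0.5675 -0.3968  0.0955] j6 1.71
```

```bash
python3 nudge.py '[[1,0.001,0.001,0.04,0],[1,0.001,0.001,0.07,0],[1,0.001,0.001,0.084,0],[1,0.001,0.001,0.084,0]]'
python3 -c "from h import *;go(.571,-.398,.007,260)"
```

```text
time_s: 14.9
position: [0.5703, -0.3971, 0.02]
ee_rot: [-0.0, 0.996, -0.091, -0.001]
wrist_force: [0.3, -0.2, -0.2]
grip_width: 1.002
gripper_force: 0.0
t 14.9 tooly -100.4 shift [0.0009 0.0007 0.013 ] turn -0.007 shift after turn [0.0009 0.0007 0.013 ] rows 1.0 w 1.002 g 0.0 F [ 0.3 -0.2 -0.2] pos [ 0.5703 -0.3971  0.02  ] j6 1.71
```

```bash
python3 nudge.py '[[1,0.001,0.001,0.014,0],[0,0.001,0.001,0.014,0],[0,0.001,0.001,0.014,0],[0,0.001,0.001,0.014,0],[0,0.001,0.001,0.014,0]]'
python3 nudge.py '[[0,0,0,0,0],[0,0,0,0,0]]'
python3 nudge.py '[[0,0,0,-0.03,0],[0,0,0,-0.08,0],[0,0,0,-0.14,0],[0,0,0,-0.14,0]]'
python3 -c "from h import *;go(.48,.262,.15,180)
c=imaging.camera('side');cv2.imwrite('pics/s3.png',cv2.resize(c['img'][60:230,280:480],None,fx=3,fy=3))"
```

```text
time_s: 15.52
position: [0.5719, -0.399, 0.0073]
ee_rot: [0.0, 0.996, -0.091, 0.001]
wrist_force: [-0.7, 1.1, 2.5]
grip_width: 0.513
gripper_force: 41.1
time_s: 15.78
position: [0.5719, -0.3989, 0.0073]
ee_rot: [0.0, 0.996, -0.091, 0.001]
wrist_force: [0.0, 1.1, 5.8]
grip_width: 0.518
gripper_force: 41.3
time_s: 16.27
position: [0.5733, -0.4002, 0.153]
ee_rot: [0.002, 0.996, -0.091, 0.005]
wrist_force: [0.1, -0.3, 0.1]
grip_width: 0.519
gripper_force: 41.0
t 16.27 tooly -100.5 shift [-0.212  -0.6343 -0.0011] turn 1.388 shift after turn [-0.6622  0.0933 -0.0011] rows 11.0 w 0.519 g 41.0 F [ 0.1 -0.3  0.1] pos [ 0.5733 -0.4002  0.153 ] j6 1.71
```

View pics/s3.png

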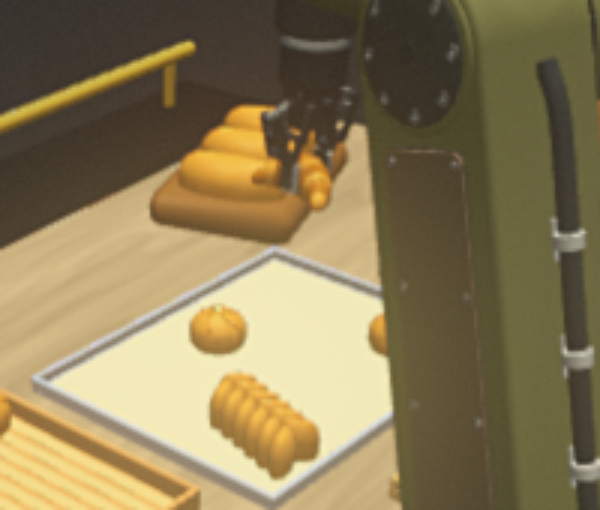

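Side view: the croissant hangs in the gripper at crop (300,180) and the plait is undisturbed. Carry it to its tray.

```bash
python3 nudge.py '[[0,-0.018,-0.054,0,0.12],[0,-0.036,-0.108,0,0.24],[0,-0.054,-0.162,0,0.36],[0,-0.072,-0.216,0,0.48],[0,-0.09,-0.27,0,0.6]]'
python3 -c "from h import *;go(.48,.262,.15,180)"
```

```text
time_s: 16.95
position: [0.5304, -0.1151, 0.1439]
ee_rot: [0.0, 0.924, -0.383, -0.002]
wrist_force: [1.0, 0.7, -0.2]
grip_width: 0.518
gripper_force: 41.1
t 16.95 tooly -135.1 shift [-0.3026 -0.2306 -0.0057] turn 0.784 shift after turn [-0.3771  0.0504 -0.0057] rows 7.0 w 0.518 g 41.1 F [ 1.   0.7 -0.2] pos [ 0.5304 -0.1151  0.1439] j6 0.63
```

```bash
python3 nudge.py '[[0,-0.046,-0.035,0,0.16],[0,-0.092,-0.07,0,0.32],[0,-0.138,-0.105,0,0.48],[0,-0.184,-0.14,0,0.64],[0,-0.23,-0.175,0,0.78]]'
python3 nudge.py '[[0,0,0,0,0]]'
python3 -c "from h import *;go(.48,.262,.07,180)"
```

```text
time_s: 17.58
position: [0.4907, 0.1709, 0.1443]
ee_rot: [0.001, 0.708, -0.706, -0.001]
wrist_force: [1.7, 0.0, -0.2]
grip_width: 0.516
gripper_force: 41.1
time_s: 17.7
position: [0.4904, 0.1722, 0.1438]
ee_rot: [0.002, 0.711, -0.703, -0.001]
wrist_force: [0.2, -0.3, -0.7]
grip_width: 0.52
gripper_force: 41.1
t 17.7 tooly -179.4 shift [-0.09    0.0092  0.0737] turn 0.011 shift after turn [-0.0899  0.0102  0.0737] rows 2.0 w 0.52 g 41.1 F [ 0.2 -0.3 -0.7] pos [0.4904 0.1722 0.1438] j6 -0.71
```

```bash
python3 nudge.py '[[0,-0.055,0.006,0,0],[0,-0.09,0.01,0.02,0],[0,-0.09,0.01,0.07,0],[0,-0.09,0.01,0.1,0],[0,-0.09,0.01,0.1,0]]'
python3 nudge.py '[[0,0,0,0,0]]'
python3 -c "from h import *;go(.48,.262,.0145,180)"
```

```text
time_s: 18.32
position: [0.4795, 0.2569, 0.0422]
ee_rot: [0.004, 0.71, -0.704, -0.0]
wrist_force: [-0.2, 0.7, -1.0]
grip_width: 0.516
gripper_force: 41.1
time_s: 18.45
position: [0.4821, 0.259, 0.0474]
ee_rot: [-0.0, 0.71, -0.704, 0.0]
wrist_force: [0.4, 0.5, 0.3]
grip_width: 0.517
gripper_force: 41.1
t 18.45 tooly -179.5 shift [-0.003   0.0021  0.0329] turn 0.008 shift after turn [-0.003   0.0021  0.0329] rows 1.0 w 0.517 g 41.1 F [0.4 0.5 0.3] pos [0.4821 0.259  0.0474] j6 -0.85
```

```bash
python3 nudge.py '[[0,-0.002,0.002,0.02,0],[0,-0.002,0.002,0.03,0],[0,-0.002,0.002,0.032,0],[0,-0.002,0.002,0.032,0]]'
python3 nudge.py '[[0.7,0,0,0,0],[0.7,0,0,0,0],[0.7,0,0,0,0],[0.7,0,0,-0.06,0],[0.7,0,0,-0.12,0]]'
python3 -c "from h import *;go(.586,-.262,.15,260)"
```

```text
time_s: 18.95
position: [0.4798, 0.2615, 0.0152]
ee_rot: [-0.001, 0.71, -0.704, 0.0]
wrist_force: [-0.7, -0.2, -0.4]
grip_width: 0.515
gripper_force: 41.1
time_s: 19.58
position: [0.4791, 0.2608, 0.1355]
ee_rot: [0.001, 0.71, -0.704, 0.0]
wrist_force: [2.1, 1.8, 0.9]
grip_width: 0.704
gripper_force: 0.0
t 19.57 tooly -179.5 shift [ 0.5237 -0.1025 -0.014 ] turn -1.388 shift after turn [ 0.1961  0.4964 -0.014 ] rows 9.0 w 0.704 g 0.0 F [2.1 1.8 0.9] pos [0.4791 0.2608 0.1355] j6 -0.86
```

```bash
python3 nudge.py '[[1,0.055,-0.011,-0.02,-0.18],[1,0.11,-0.022,-0.02,-0.36],[1,0.165,-0.033,-0.02,-0.54],[1,0.22,-0.044,-0.02,-0.72],[1,0.27,-0.054,-0.02,-0.9]]'
python3 -c "from h import *;go(.586,-.262,.15,265)"
```

```text
time_s: 20.2
position: [0.5351, -0.0054, 0.1546]
ee_rot: [-0.0, 0.942, -0.335, 0.0]
wrist_force: [0.7, 1.2, 0.4]
grip_width: 0.996
gripper_force: 0.0
t 20.2 tooly -129.2 shift [0.2016 0.1667 0.0046] turn -0.597 shift after turn [0.0731 0.2512 0.0046] rows 5.0 w 0.996 g 0.0 F [0.7 1.2 0.4] pos [ 0.5351 -0.0054  0.1546] j6 0.52
```

```bash
python3 nudge.py '[[1,0.045,0.037,0,-0.14],[1,0.09,0.074,0,-0.28],[1,0.135,0.111,0,-0.42],[1,0.18,0.148,0,-0.56],[1,0.202,0.167,0,-0.6]]'
python3 nudge.py '[[1,0,0,0.04,0],[1,0,0,0.07,0],[1,0,0,0.07,0]]'
python3 -c "from h import *;go(.586,-.262,.001,265)"
```

```text
time_s: 20.82
position: [0.5843, -0.2639, 0.1537]
ee_rot: [0.0, 0.999, -0.045, -0.0]
wrist_force: [0.9, 0.3, 0.1]
grip_width: 0.997
gripper_force: 0.0
time_s: 21.2
position: [0.5828, -0.2607, 0.0812]
ee_rot: [-0.001, 0.999, -0.045, -0.003]
wrist_force: [0.4, 0.4, -0.8]
grip_width: 0.999
gripper_force: 0.0
t 21.2 tooly -95.2 shift [0.0037 0.0011 0.0802] turn -0.003 shift after turn [0.0037 0.0011 0.0802] rows 2.0 w 0.999 g 0.0 F [ 0.4  0.4 -0.8] pos [ 0.5828 -0.2607  0.0812] j6 1.59
```

```bash
python3 nudge.py '[[1,0.003,0.001,0.04,0],[1,0.003,0.001,0.07,0],[1,0.003,0.001,0.08,0],[1,0.003,0.001,0.08,0],[0,0.003,0.001,0.08,0]]'
python3 nudge.py '[[0,0,0,0,0],[0,0,0,0,0],[0,0,0,0,0],[0,0,0,0,0]]'
python3 -c "from h import *;go(.54,.083,.15,269)"
```

```text
time_s: 21.82
position: [0.5887, -0.2626, 0.0067]
ee_rot: [0.0, 0.999, -0.045, 0.002]
wrist_force: [0.3, 1.3, 1.3]
grip_width: 0.82
gripper_force: 0.9
time_s: 22.32
position: [0.5889, -0.2627, 0.0071]
ee_rot: [0.001, 0.999, -0.045, 0.002]
wrist_force: [-0.3, 1.1, 7.0]
grip_width: 0.751
gripper_force: 44.5
t 22.32 tooly -95.1 shift [-0.0789 -0.3398 -0.1436] turn -0.072 shift after turn [-0.0544 -0.3446 -0.1436] rows 7.0 w 0.751 g 44.5 F [-0.3  1.1  7. ] pos [ 0.5889 -0.2627  0.0071] j6 1.59
```

```bash
python3 nudge.py '[[0.95,0,0,0,0],[0.95,0,0,0,0],[0.95,0,0,0.005,0],[0.95,0,0,0.005,0],[0.95,0,0,0.005,0]]'
python3 nudge.py '[[0,0,0,0,0],[0,0,0,0,0],[0,0,0,0,0],[0,0,0,0,0]]'
python3 nudge.py '[[0,0,0,-0.01,0],[0,0,0,-0.02,0],[0,0,0,-0.03,0],[0,0,0,-0.03,0]]'
python3 -c "from h import *;go(.54,.083,.15,269)"
```

```text
time_s: 22.95
position: [0.5872, -0.2623, -0.001]
ee_rot: [-0.0, 0.999, -0.045, -0.0]
wrist_force: [1.1, 0.2, 0.6]
grip_width: 0.948
gripper_force: 0.0
time_s: 23.45
position: [0.5877, -0.2624, -0.0002]
ee_rot: [0.0, 0.999, -0.045, 0.0]
wrist_force: [0.7, 0.1, 3.5]
grip_width: 0.752
gripper_force: 44.3
time_s: 23.95
position: [0.5881, -0.2625, 0.0308]
ee_rot: [0.0, 0.999, -0.045, 0.001]
wrist_force: [-0.4, 0.3, -0.3]
grip_width: 0.751
gripper_force: 44.2
t 23.95 tooly -95.1 shift [-0.0786 -0.3397 -0.1195] turn -0.072 shift after turn [-0.0539 -0.3445 -0.1195] rows 6.0 w 0.751 g 44.2 F [-0.4  0.3 -0.3] pos [ 0.5881 -0.2625  0.0308] j6 1.59
```

```bash
python3 nudge.py '[[0,0,0,-0.05,0],[0,0,0,-0.1,0],[0,-0.013,-0.057,-0.1,-0.04],[0,-0.026,-0.114,-0.1,-0.072],[0,-0.04,-0.172,-0.1,-0.072]]'
python3 -c "from h import *;go(.54,.083,.13,269)"
```

```text
time_s: 24.58
position: [0.5623, -0.0859, 0.129]
ee_rot: [-0.0, 1.0, -0.009, -0.0]
wrist_force: [1.1, 0.4, 1.0]
grip_width: 0.755
gripper_force: 44.5
t 24.57 tooly -91.0 shift [-0.0253 -0.1684 -0.001 ] turn -0.001 shift after turn [-0.0253 -0.1684 -0.001 ] rows 3.0 w 0.755 g 44.5 F [1.1 0.4 1. ] pos [ 0.5623 -0.0859  0.129 ] j6 1.35
```

```bash
python3 nudge.py '[[0,-0.009,-0.056,0,0],[0,-0.018,-0.112,0,0],[0,-0.025,-0.168,0,0],[0,-0.025,-0.168,0.05,0],[0,-0.025,-0.168,0.08,0]]'
python3 nudge.py '[[0,0,0,0,0],[0,0,0,0,0]]'
python3 -c "from h import *;go(.54,.083,.0075,269)"
```

```text
time_s: 25.2
position: [0.5396, 0.0819, 0.0468]
ee_rot: [0.0, 1.0, -0.008, -0.001]
wrist_force: [0.6, 0.5, -0.8]
grip_width: 0.754
gripper_force: 44.5
time_s: 25.45
position: [0.5418, 0.081, 0.051]
ee_rot: [-0.0, 1.0, -0.009, 0.001]
wrist_force: [0.6, -0.5, 0.7]
grip_width: 0.75
gripper_force: 44.5
t 25.45 tooly -91.0 shift [-0.0019 -0.002   0.0435] turn -0.0 shift after turn [-0.0019 -0.002   0.0435] rows 1.0 w 0.75 g 44.5 F [ 0.6 -0.5  0.7] pos [0.5418 0.081  0.051 ] j6 1.04
```

```bash
python3 nudge.py '[[0,-0.001,-0.001,0.025,0],[0,-0.001,-0.001,0.038,0],[0,-0.001,-0.001,0.043,0],[0,-0.001,-0.001,0.043,0]]'
python3 nudge.py '[[0.9,0,0,0,0],[0.9,0,0,0,0],[0.9,0,0,0,0],[0.9,0,0,-0.06,0],[0.9,0,0,-0.12,0]]'
python3 -c "from h import *;go(.425,-.386,.13,270)
c=imaging.camera('side');cv2.imwrite('pics/s4.png',cv2.resize(c['img'][130:350,100:500],None,fx=2,fy=2))"
```

```text
time_s: 25.95
position: [0.5403, 0.082, 0.0069]
ee_rot: [-0.0, 1.0, -0.009, 0.0]
wrist_force: [-0.3, 0.7, -0.0]
grip_width: 0.75
gripper_force: 44.5
time_s: 26.58
position: [0.5395, 0.0817, 0.1275]
ee_rot: [0.0, 1.0, -0.009, -0.001]
wrist_force: [1.2, -0.4, -0.4]
grip_width: 0.898
gripper_force: 0.0
t 26.57 tooly -91.0 shift [-0.1063  0.4696 -0.0019] turn -0.018 shift after turn [-0.1145  0.4677 -0.0019] rows 8.0 w 0.898 g 0.0 F [ 1.2 -0.4 -0.4] pos [0.5395 0.0817 0.1275] j6 1.03
```

View pics/s4.png

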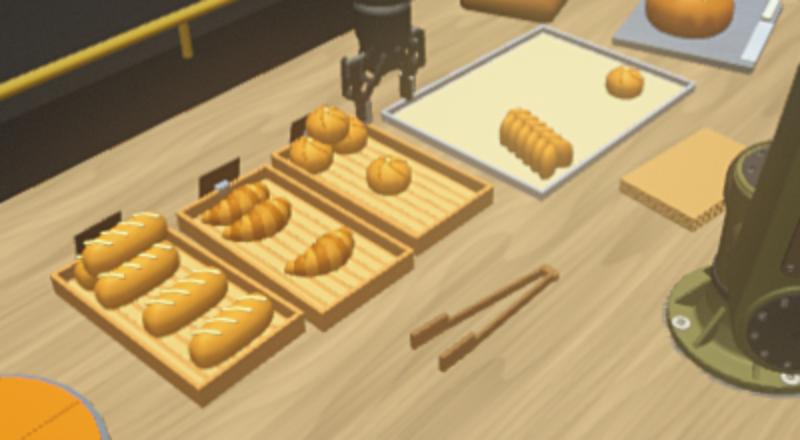

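Side view: both long rolls, the croissant and the first round roll lie flat in their trays. The last round roll is on the sheet at crop (625,82), so that's next.

```bash
python3 nudge.py '[[1,-0.013,0.058,0,0],[1,-0.026,0.116,0,0],[1,-0.039,0.174,0,0],[1,-0.052,0.232,0,0],[1,-0.065,0.288,0,0]]'
python3 nudge.py '[[1,-0.014,0.06,0,0],[1,-0.028,0.12,0,0],[1,-0.041,0.181,0,0],[1,-0.041,0.181,0.03,0],[1,-0.041,0.181,0.05,0]]'
python3 nudge.py '[[1,0,0,0,0],[1,0,0,0,0]]'
python3 -c "from h import *;go(.425,-.386,-.0005,269)"
```

```text
time_s: 27.25
position: [0.4693, -0.2065, 0.1266]
ee_rot: [0.0, 1.0, -0.009, 0.001]
wrist_force: [1.0, 0.4, -0.5]
grip_width: 0.998
gripper_force: 0.0
time_s: 27.88
position: [0.4248, -0.3852, 0.0744]
ee_rot: [-0.001, 1.0, -0.01, -0.001]
wrist_force: [-0.8, 0.0, 0.1]
grip_width: 1.004
gripper_force: 0.0
time_s: 28.12
position: [0.4265, -0.3848, 0.0775]
ee_rot: [0.001, 1.0, -0.008, 0.001]
wrist_force: [0.5, 0.3, 0.0]
grip_width: 0.999
gripper_force: 0.0
t 28.12 tooly -90.9 shift [-0.0016  0.0012  0.078 ] turn 0.001 shift after turn [-0.0016  0.0012  0.078 ] rows 2.0 w 0.999 g 0.0 F [0.5 0.3 0. ] pos [ 0.4265 -0.3848  0.0775] j6 1.94
```

```bash
python3 nudge.py '[[1,-0.001,0.001,0.04,0],[1,-0.001,0.001,0.065,0],[1,-0.001,0.001,0.077,0],[1,-0.001,0.001,0.077,0],[1,-0.001,0.001,0.077,0]]'
python3 nudge.py '[[0,0,0,0,0],[0,0,0,0,0],[0,0,0,0,0],[0,0,0,0,0],[0,0,0,0,0]]'
python3 nudge.py '[[0,0,0,-0.02,0],[0,0,0,-0.06,0],[0,0,0,-0.12,0],[0,0,0,-0.13,0],[0,0,0,-0.13,0]]'
python3 -c "from h import *;go(.45,.083,.13,269)"
```

```text
time_s: 28.75
position: [0.4257, -0.3865, 0.0011]
ee_rot: [0.001, 1.0, -0.009, 0.001]
wrist_force: [-0.1, -0.0, 0.4]
grip_width: 0.996
gripper_force: 0.0
time_s: 29.38
position: [0.4255, -0.3865, 0.0009]
ee_rot: [0.001, 1.0, -0.009, 0.001]
wrist_force: [-1.5, 2.9, 5.5]
grip_width: 0.747
gripper_force: 44.3
time_s: 30.0
position: [0.425, -0.386, 0.1299]
ee_rot: [0.0, 1.0, -0.009, 0.001]
wrist_force: [0.2, 0.6, 0.2]
grip_width: 0.752
gripper_force: 44.2
t 30.0 tooly -91.0 shift [ 1.660e-02 -4.694e-01 -2.000e-04] turn -0.0 shift after turn [ 1.680e-02 -4.694e-01 -2.000e-04] rows 8.0 w 0.752 g 44.2 F [0.2 0.6 0.2] pos [ 0.425  -0.386   0.1299] j6 1.94
```

```bash
python3 nudge.py '[[0,0.002,-0.058,0,0],[0,0.004,-0.116,0,0],[0,0.006,-0.174,0,0],[0,0.008,-0.232,0,0],[0,0.01,-0.288,0,0]]'
python3 nudge.py '[[0,0.003,-0.06,0,0],[0,0.006,-0.12,0,0],[0,0.007,-0.181,0,0],[0,0.007,-0.181,0.05,0],[0,0.007,-0.181,0.08,0]]'
python3 nudge.py '[[0,0,0,0,0],[0,0,0,0,0]]'
python3 -c "from h import *;go(.45,.083,.008,269)"
```

```text
time_s: 30.62
position: [0.4387, -0.0964, 0.1272]
ee_rot: [-0.0, 1.0, -0.009, -0.001]
wrist_force: [1.0, 0.1, -0.1]
grip_width: 0.746
gripper_force: 44.3
time_s: 31.25
position: [0.4477, 0.0829, 0.0448]
ee_rot: [0.001, 1.0, -0.008, -0.003]
wrist_force: [-1.3, -0.3, -0.5]
grip_width: 0.748
gripper_force: 44.2
time_s: 31.5
position: [0.4503, 0.0824, 0.05]
ee_rot: [0.0, 1.0, -0.009, 0.0]
wrist_force: [-0.1, 0.0, -0.2]
grip_width: 0.748
gripper_force: 44.3
t 31.5 tooly -91.0 shift [-0.0004 -0.0006  0.042 ] turn -0.0 shift after turn [-0.0004 -0.0006  0.042 ] rows 1.0 w 0.748 g 44.3 F [-0.1  0.  -0.2] pos [0.4503 0.0824 0.05  ] j6 0.93
```

```bash
python3 nudge.py '[[0,0,0,0.025,0],[0,0,0,0.038,0],[0,0,0,0.042,0],[0,0,0,0.042,0]]'
python3 nudge.py '[[0.9,0,0,0,0],[0.9,0,0,0,0],[0.9,0,0,0,0],[0.9,0,0,-0.06,0],[0.9,0,0,-0.12,0]]'
python3 nudge.py '[[0.9,0,0.06,-0.03,0],[0.9,0,0.12,-0.05,0],[0.9,0,0.18,-0.05,0],[0.9,0,0.24,-0.05,0],[0.9,0,0.3,-0.05,0]]'
python3 nudge.py '[[0.9,0,0,0,0],[0.9,0,0,0,0],[0.9,0,0,0,0]]'
python3 -c "
from h import *
a=imaging.camera('side')['img'][130:350,100:500];c=imaging.camera('top');b=c['img'][110:270,130:520]
cv2.imwrite('pics/f.png',np.vstack([cv2.resize(a,(640,352)),cv2.resize(b,(560,230)).copy() if 0 else cv2.resize(b,(640,248))]))
for q in blobs(c,143,125,332,240)[0]: print(rect(ray(c,q[:,0],.027)))"
```

```text
time_s: 32.0
position: [0.4503, 0.0827, 0.008]
ee_rot: [-0.0, 1.0, -0.009, 0.0]
wrist_force: [0.5, 0.0, -0.5]
grip_width: 0.744
gripper_force: 44.3
time_s: 32.62
position: [0.4495, 0.0822, 0.1286]
ee_rot: [0.0, 1.0, -0.009, -0.0]
wrist_force: [0.6, 0.3, 0.8]
grip_width: 0.9
gripper_force: 0.0
time_s: 33.25
position: [0.4443, -0.2194, 0.1777]
ee_rot: [0.0, 1.0, -0.009, 0.001]
wrist_force: [1.3, 1.7, 0.2]
grip_width: 0.901
gripper_force: 0.0
time_s: 33.62
position: [0.445, -0.2163, 0.1774]
ee_rot: [-0.0, 1.0, -0.008, 0.0]
wrist_force: [0.2, 0.5, -0.6]
grip_width: 0.899
gripper_force: 0.0
[447.7  89.4  65.4  53.7   6.2]
[539.7  88.3  66.1  54.5 174.7]
[557.7  82.4 294.3 160.3 179.2]
[557.2 354.9 351.4 319.9  89.2]
```

View pics/f.png

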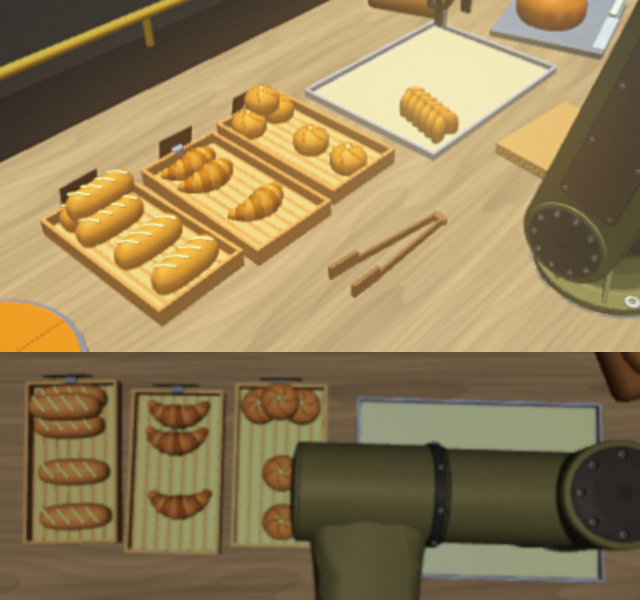

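Both views show all five pieces flat in their own trays. The long rolls and the croissant lie crosswise, the plait is still on the sheet, and the arm is clear.

```bash
python3 -c "from rig import r, imaging;print(r.sign_off())"
```

```text
the job is handed in; nothing more can be done
None
```

The job is handed in at about 34 s of the 133 s: in the final pictures both round rolls, both long rolls and the crescent lie flat in the trays of their own kind, the long ones crosswise, with the plait still on the sheet; the sign-off returned no verdict.

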